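# Lock the sawing jig's length stop with its ball-lock pin

## Robot

A 7-joint arm with a two-finger parallel gripper is mounted at the origin on a cart in front of the work surface, level with it; the furniture and walls round the work are solid. World frame = base frame: x ahead of the robot, y to its left, z up, the work surface at z = 0. Lengths are in m, angles in rad, forces in N, time in s.
With the tool pointing down it reaches from about 0.425 to 0.95 m from the base axis. Payload 4.7 kg.
Tool frame: the origin (TCP) lies on the centre line of the jaws, within the pads' length; the fingertips stand manip.tip_extent ahead of it and the grasp point (between the pads) lies 3 mm ahead of it (manip.tip_extent is the distance from the TCP to the fingertips, in m); x points along the fingers, z is the direction in which the jaws open and shut, and the axes are right-handed (so a half turn about x gives the same grasp; the last joint's range is limited). The gripper opens to 85 mm and grips with 20 to 120 N. Pads are 22 mm wide; open, the fingers measure 114 mm over their backs; the gripper's body (76 mm by 85 mm) begins 54 mm behind the grasp point. The pads swing forward as they close: fully open they stand 13 mm farther back than shut.
Start: joints at [1.148, 0.469, -0.049, 1.532, 0.024, 1.141, -0.082], TCP at [0.259, -0.623, 0.253] pointing down, gripper open.
Joint ranges: [-2.59, 2.59], [-0.33, 1.99], [-1.39, 1.29], [0.1, 2.45], [-1.04, 4.18], [0.21, 1.99], [-2.66, 2.66]. Speed limits (rad/s): [2.57, 2.57, 3.14, 3.14, 3.14, 3.14, 3.14].

## Interface

Orientations are given as a unit quaternion [w, x, y, z].
In Python, from workcell import manip gives the robot as it stands.
- The arm moves only by the tool send_rows, never from a script. Its argument "rows" is a list of rows, each an object of numbers: "x", "y", "z": the shift along the tool's x, y, z in m; "rx", "ry", "rz": the turn, a rotation vector about the tool's x, y, z in rad; "jaw": the opening, from 0 (shut) to 1 (fully open). A call has 1 to 10 rows; each row shifts and turns the commanded pose from where the row before left it, along the tool's axes as they then stand; what a row does not reach is not made up. A row lasts 1/8 s, in which the tool goes at most 62.5 mm and 10.7 degrees, less where a joint would pass 70% of its speed; a pose out of reach is approached as far as the arm can. A call with a gripper value outside its range is refused whole. The fingers move at their own pace and stop on an object; "newtons" is the grip in N (left out, the last holds). Time passes only in rows, so rows that do not move let the fingers close. It gives the time, the measured TCP pose, the force and the opening at its end, in the units of the state.
- manip.get_state(): the state, without advancing time (a new reading comes with each control period).
- manip.capture(name): name is "scene" or "top" or "wrist"; returns (picture, depth): 400x640x3 uint8, red, green, blue; 400x640 float32, m along the optical axis (not along the pixel's ray), 0 where there is no reading.
- manip.camera_model(name): a dict with "mtx" (3x3 intrinsics, pixels), "xyz" and "attitude" of the camera in the world. Camera axes: x right, y down, z forward; pixel columns grow to the right and rows downward; lengths in m; the calibration is good to about 2 mm. A picture is of the moment at which its call begins: read the wrist's pose just before it. camera_model takes no time and is no camera call; for the wrist camera it gives the pose at the moment of the call.
- manip.close_job(): hands the job in, once; it reports no verdict.
Trained networks look in the newest picture that a camera, given by its name, has taken for a name from the list of things; names that differ only in an ending like _2 or _b are one class to them, and where a whole thing is asked for, a point or a joint stands for the part that bears it (a point fixed in the world has none). Each returns a list of dicts, best first, with "p" (0 to 1); they miss things now and then, are a little off and sometimes report something else, mostly with a low value. They report only what shows in the picture. A call takes as long as a camera call.
- manip.look_for(camera, name): "point" ([x, y, z] in m, in world coordinates, good to about 4 mm: the middle of the surface that is visible of it).
The state is a dict: "t": time; "joint_positions": joint angles; "qvel": joint speeds; "effort": joint torques, N m; "tool_pos": TCP position; "ee_rot": TCP orientation; "contact_force": force on the tool from outside, world axes, zero at the start; "torque": the same for the moment, N m; "gripper_width": finger opening in m.
Only numpy, scipy, OpenCV 4.12 (cv2) and the standard library are available. Lean on these libraries where they do the work, as an engineer would, in place of code of your own. Each camera call takes 0.05 s, during which the arm holds its last target.

## Task

Set the length stop of the sawing jig: press the button on top of the captive ball-lock pin so that its balls draw in and its tip rests on the hidden steel strip, feel along by sliding the carriage until the tip drops into the strip's hole, push the pin right through, then let go of the button so that the balls spring out below the strip and hold the pin down. Do not force anything, and leave the other things on the bench as they are.

Things in the scene. Friction and masses are not known exactly. Their poses are not given: they have to be found in the camera images.
- jig: Wooden sawing jig fixed to the bench: plywood base 160x400x15 mm, two steel rails, a 59 mm high block at each end. Origin on the bench under the middle of the rails; y along the rails, z up. A carriage (216 mm long, 64 wide, top at z 58 mm) hides a drilled steel strip between the rails (top at z 46 mm). The strip's one hole cannot be seen and lies elsewhere at each start.
- carriage (a joint): Position of the aluminium carriage along the jig's +y axis, 0 to 0.11 m. It starts between 0 and 0.02; the pin stands over the hidden hole at some value between 0.045 and 0.095. It slides with about 2 N of friction and stays where it is left.
- pin_plates (a point): On the carriage, at the height (122 mm) of the tops of two upright plates that stand either side of the pin along the jig's y, each 40 mm wide along x and 6 mm thick, 60 mm apart inside; this point is midway, on the pin's axis. Shut fingers fit down between them onto the button; moving sideways while pressing drags the carriage by friction on the button or by pushing a plate.
- lock_pin (a joint): How far the captive 12 mm pin is pushed down, 0 (up) to 0.022 m (fully down). A spring (3 N up, 4 N down) raises it. Its rounded tip meets the strip at 0.002 and goes no deeper away from the hole. Over the hole with the button in, it drops in and stops the carriage (1 mm play). Let go when fully down, it springs back to about 0.018 and is held by its balls; let go above that, it pops up.
- pin_button (a joint): How far the button is pressed into the pin, 0 (out, balls out) to 0.005 m (in, balls drawn in). Spring: 2.4 N at first, 5.4 N fully in. The balls, one at each side near the pin's tip, pass the hole once it is pressed 0.0045; while they are inside the hole it cannot come out.
- button_top (a point): Centre of the flat top of the round steel button, 30 mm across, on top of the pin. It is 114 mm above the bench when nothing is pressed, 107 mm with the button in and the tip resting on the strip, 87 mm with the button in and the pin fully down. Moves with carriage, pin and button.
- pin_collar (a point): Centre of the top face of the pin's dark collar, 34 mm across, 10 mm thick, 6 mm below the underside of the button's disc. Pushing the collar instead of the button leaves the balls out, and they then stop the pin at the hole's mouth. 100 mm above the bench when the pin is up.
- offcut: Loose piece of wood 45x140x32 mm lying on the jig's base in front of the fence, beside the +y half of the carriage. Origin at its underside. Leave it where it is.
- tape_measure: Loose yellow tape measure, 35x84x69 mm, standing on the bench left of the jig. Origin at its underside. Leave it where it is.
- square: Loose try square, 197x111x18 mm, on the bench right of the jig. Origin at its underside. Leave it where it is.
- pencil: Loose flat pencil, 165 mm long, on the bench right of the jig, near the front edge. Origin at its underside. Leave it where it is.
- chisel: Loose chisel, 242 mm long, on the bench at the front left. Origin at its underside. Leave it where it is.
- spanner: Loose spanner, 191 mm long, on the rear board, to the right. Origin at its underside. Leave it where it is.

How it is judged:
By the outcome, as a careful person would: the job done as asked, in the order asked, and still so for the second after the job is handed in, with the robot touching nothing.
It also fails if it takes over 35 s, if anything falls off the work surface, if the arm or the gripper's body presses on something with over 40 N, if the wrist force passes 120 N, or if a joint passes its speed limit or range.

## Working session

There is one attempt and no reset: what is moved stays moved. The work goes in short steps, Python scripts to look and compute and a tool call to move; the robot and the scene stay as the last step left them, time stands still between calls to the robot, and variables do not carry over. Pictures are saved under pics/ and viewed, and the job is handed in when it is done.

Besides the shell and the picture viewer there is one more tool, called after "Call:" by a JSON object that holds its "op" and its "data". send_rows: Moves the arm, as the interface text tells. Its arguments: {"type":"object","properties":{"rows":{"type":"array"},"newtons":{"type":"number"}},"required":["rows"]}

```bash
mkdir -p pics
python3 - <<'E'
from workcell import manip
import cv2,json
s=manip.get_state()
for k,v in s.items(): print(k,v)
print(manip.tip_extent)
for c in ("scene","top"):
    p,d=manip.capture(c); cv2.imwrite(f"pics/{c}0.png",p[:,:,::-1])
    for n in ("jig","button_top","pin_plates","carriage","pin_collar"):
        print(c,n,manip.look_for(c,n)[:2])
print(manip.get_state()["t"])
E
```

```text
t 0.0
joint_positions [ 1.14811052  0.46945467 -0.04861818  1.53368924  0.02410233  1.14097048
 -0.08232076]
qvel [ 2.21698137e-05  8.10933828e-04  1.98328135e-03 -5.94903362e-04
  1.26294816e-03 -1.20709032e-03 -3.14254005e-04]
effort [-9.06761215e-04 -5.10310400e+01 -4.75404540e-02 -2.37712508e+01
  1.05341428e-02  7.49807863e-03 -2.10481812e-05]
tool_pos [ 0.25880881 -0.62283603  0.2522545 ]
ee_rot [ 0.58757617  0.39287991  0.58873837 -0.39215654]
contact_force [0.50323234 0.00319833 0.68296056]
torque [-0.02255237  0.0557493  -0.00982144]
gripper_width 0.08513930051389189
0.022
scene jig [{'point': [0.4622, 0.0297, 0.0332], 'p': 0.84}]
scene button_top []
scene pin_plates [{'point': [0.469, 0.0016, 0.0539], 'p': 0.72}]
scene carriage [{'point': [0.4707, 0.0033, 0.0596], 'p': 0.57}]
scene pin_collar []
top jig [{'point': [0.4653, 0.0111, 0.015], 'p': 0.82}]
top button_top []
top pin_plates [{'point': [0.4863, -0.0108, 0.0608], 'p': 0.8}, {'point': [0.4694, -0.4728, 0.0051], 'p': 0.43}]
top carriage [{'point': [0.4771, -0.0091, 0.0579], 'p': 0.62}]
top pin_collar []
0.6
```

View pics/scene0.png

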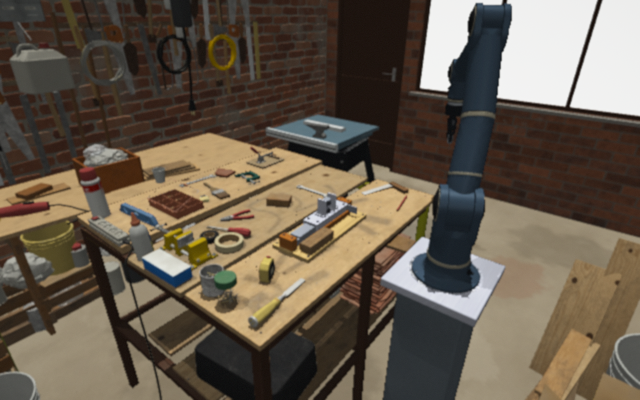

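View pics/top0.png

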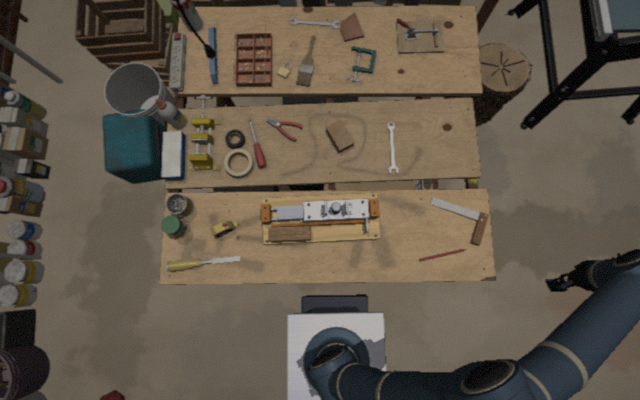

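The top view shows the jig at about px (320,217). The carriage is white at px (303–370, 210), and the button is near px (336,210). I'll zoom in there and use the depth.

```bash
cat > h.py <<'E'
from workcell import manip
import numpy as np,cv2
from scipy.spatial.transform import Rotation as R
def cloud(c):
    m=manip.camera_model(c); p,d=manip.capture(c); K=np.array(m["mtx"])
    a=np.array(m["attitude"]); 
    Rm=R.from_quat(a,scalar_first=True).as_matrix() if a.size==4 else a
    v,u=np.indices(d.shape)
    P=np.stack([(u-K[0,2])/K[0,0]*d,(v-K[1,2])/K[1,1]*d,d],-1)@Rm.T+np.array(m["xyz"])
    P[d==0]=np.nan
    return p,P
E
python3 - <<'E'
from h import *
p,P=cloud("top")
cv2.imwrite("pics/topz.png",cv2.resize(p[185:250,255:390,::-1],None,fx=5.9,fy=5.9,interpolation=cv2.INTER_CUBIC))
np.set_printoptions(precision=3,suppress=True,linewidth=250)
print((P[200:222,322:350,2]*1000).round())
print(P[210,300],P[210,370],P[210,336],P[240,300],P[240,370])
b=P[200:222,322:350].reshape(-1,3); k=b[:,2]>.105; print(b[k])
# jig yaw: carriage top surface
b=P[190:240,260:385].reshape(-1,3); k=(b[:,2]>.054)&(b[:,2]<.0605); q=b[k][:,:2].astype(np.float32); print(cv2.minAreaRect(q*1000),q.min(0),q.max(0))
k=(b[:,2]>.011)&(b[:,2]<.02); q=b[k][:,:2].astype(np.float32); print(cv2.minAreaRect(q*1000))
E
```

```text
[[ 16.  17.  17.  15.  15.  17.  10.  17.  54.  58.  61.  56.  60.  62.  60.  56.  63.  60.  58.  58.  63.  57.  56. 124. 122.  57.  58.  61.]
 [ 53.  59. 121. 121.  62.  58.  56.  60.  62.  58.  59.  57.  55.  57.  54.  62.  55.  59.  62.  61.  58.  56.  63. 118. 119.  56.  60.  59.]
 [ 54.  59. 119. 120.  57.  65.  59.  57.  60.  59.  59.  58.  58. 116. 115.  58.  57.  62.  58.  57.  58.  54.  57. 114. 121.  59.  56.  55.]
 [ 55.  59. 122. 122.  59.  63.  59.  61.  58.  55.  54. 117. 118. 114. 116. 117. 114.  55.  59.  55.  57.  58.  59. 126. 118.  62.  62.  67.]
 [ 63.  64. 121. 123.  79.  55.  61.  55.  58.  60. 113. 119. 112. 112. 117. 116. 115. 113.  57.  61.  57.  58.  58. 123. 120.  62.  67.  68.]
 [ 62.  62.  63. 123.  95.  58.  58.  58.  57. 101. 114. 113. 111. 111. 114. 117. 117. 115. 101.  53.  58.  58.  63. 122. 119.  65.  65.  63.]
 [ 66.  69.  67. 124. 114.  60.  59.  59.  62. 115. 114. 111. 113. 117. 114. 113. 115. 113. 101.  53.  56.  59.  62. 120. 125.  60.  67.  60.]
 [ 72.  64.  65. 124. 119.  59.  62.  57.  58. 111. 110. 119. 116. 117. 109. 120. 109. 111. 113.  6
[... 4570 characters left out ...]
5  0.111]
 [ 0.473 -0.008  0.118]
 [ 0.474 -0.012  0.115]
 [ 0.474 -0.015  0.112]
 [ 0.474 -0.037  0.112]
 [ 0.472 -0.04   0.121]
 [ 0.473 -0.043  0.116]
 [ 0.47   0.027  0.124]
 [ 0.47   0.023  0.127]
 [ 0.472 -0.002  0.106]
 [ 0.472 -0.005  0.108]
 [ 0.471 -0.008  0.111]
 [ 0.472 -0.037  0.106]
 [ 0.468 -0.04   0.125]
 [ 0.469 -0.043  0.12 ]
 [ 0.467  0.027  0.124]
 [ 0.467  0.023  0.122]
 [ 0.467 -0.04   0.114]
 [ 0.466  0.027  0.11 ]
 [ 0.466  0.024  0.109]]
((459.92376708984375, 44.689666748046875), (115.18418884277344, 391.5956115722656), 2.4279215335845947) [ 0.397 -0.15 ] [0.52  0.241]
((466.0176086425781, 46.087158203125), (159.31240844726562, 399.7610168457031), 1.0137816667556763)
```

View pics/topz.png

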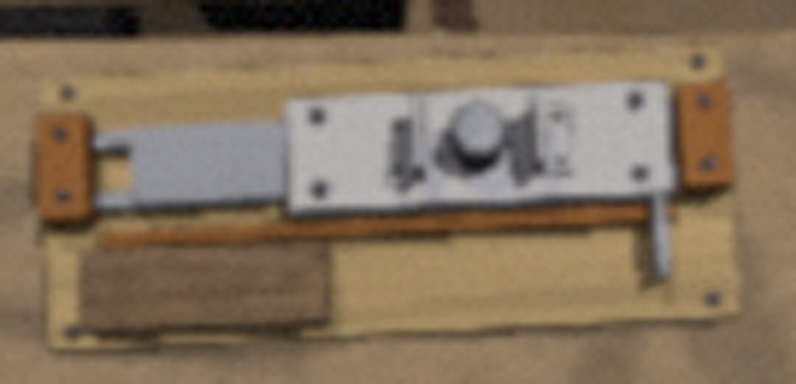

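Run:
```python
from h import *
np.set_printoptions(precision=4,suppress=True)
p,P=cloud("top")
g=p.astype(int)
sub=np.zeros(p.shape[:2],bool); sub[185:245,255:390]=1
z=P[...,2]
m=sub&(z>.052)&(z<.066)&(g.min(-1)>110)&(P[...,0]>.44)
# edges of carriage per column
ys=[];xe=[];xf=[]
for u in range(306,366):
    x=P[m[:,u],u][:,0]
    x=P[np.where(m[:,u])[0],u,0]
    if len(x)>4: ys.append(np.nanmedian(P[m[:,u],u,1])); xe.append(x.max()); xf.append(x.min())
print("slope far",np.polyfit(ys,xe,1),"near",np.polyfit(ys,xf,1))
for s in(1,-1):
    k=sub&(z>.110)&(abs(P[...,1]+.0065-s*.033)<.008); q=P[k]; print("plate",q.mean(0),np.polyfit(q[:,0],q[:,1],1))
k=sub&(z>.107)&(abs(P[...,1]+.0065)<.02); q=P[k]; print("button",q.mean(0),q.min(0),q.max(0))
s=manip.get_state(); r=R.from_quat(s["ee_rot"],scalar_first=True); print(r.as_matrix(),s["t"])
```

```text
slope far [-0.0281  0.5163] near [-0.0228  0.4563]
plate [0.4846 0.0259 0.1223] [ 0.0959 -0.0206]
plate [ 0.4862 -0.0394  0.1218] [ 0.0552 -0.0663]
button [ 0.4858 -0.0068  0.1135] [ 0.4715 -0.0214  0.1075] [0.5007 0.0073 0.1176]
[[ 0.0001  0.9234  0.3837]
 [-0.0001  0.3837 -0.9234]
 [-1.      0.0001  0.0001]] 0.7
```

Call:
{"op": "send_rows", "data": {"rows": [{"rx": 0.183,"y": 0.03,"jaw": 0},{"rx": 0.182,"y": 0.03,"z": -0.02,"jaw": 0},{"y": 0.02,"z": -0.055,"jaw": 0},{"y": 0.02,"z": -0.057,"jaw": 0},{"y": 0.02,"z": -0.057,"jaw": 0},{"y": 0.02,"z": -0.057,"jaw": 0},{"y": 0.02,"z": -0.057,"jaw": 0},{"y": 0.02,"z": -0.057,"jaw": 0},{"y": 0.02,"z": -0.057,"jaw": 0},{"y": 0.02,"z": -0.057,"jaw": 0}], "newtons": 40}}

```text
invalid input
```

```bash
cat > st.py <<'E'
from h import *
np.set_printoptions(precision=4,suppress=True)
s=manip.get_state(); r=R.from_quat(s["ee_rot"],scalar_first=True).as_matrix()
print(s["t"],s["tool_pos"],s["contact_force"],s["gripper_width"])
print(r)
d=np.array([.4855,-.0067,.16])-s["tool_pos"]; print("delta tool",r.T@d)
E
python3 st.py
```

```text
0.7 [ 0.2591 -0.6233  0.2533] [-0.1153 -0.2394 -0.2338] 0.08527286625833756
[[ 0.0001  0.9234  0.3837]
 [-0.0001  0.3837 -0.9234]
 [-1.      0.0001  0.0001]]
delta tool [ 0.0933  0.4457 -0.4825]
```

Call:
{"op": "send_rows", "data": {"rows": [{"x": 0.0,"y": 0.03,"z": 0.0,"rx": 0.183,"ry": 0.0,"rz": 0.0,"jaw": 0.0}], "newtons": 40}}

```text
t: 0.82
tool_pos: [0.2836, -0.6134, 0.2534]
ee_rot: [0.547, 0.447, 0.548, -0.448]
contact_force: [0.1, 0.0, -0.2]
gripper_width: 0.0699
```

Call:
{"op": "send_rows", "data": {"rows": [{"x": 0.0,"y": 0.03,"z": -0.02,"rx": 0.182,"ry": 0.0,"rz": 0.0,"jaw": 0.0},{"x": 0.0,"y": 0.02,"z": -0.057,"rx": 0.0,"ry": 0.0,"rz": 0.0,"jaw": 0.0},{"x": 0.0,"y": 0.02,"z": -0.057,"rx": 0.0,"ry": 0.0,"rz": 0.0,"jaw": 0.0},{"x": 0.0,"y": 0.02,"z": -0.057,"rx": 0.0,"ry": 0.0,"rz": 0.0,"jaw": 0.0},{"x": 0.0,"y": 0.02,"z": -0.057,"rx": 0.0,"ry": 0.0,"rz": 0.0,"jaw": 0.0},{"x": 0.0,"y": 0.02,"z": -0.057,"rx": 0.0,"ry": 0.0,"rz": 0.0,"jaw": 0.0},{"x": 0.0,"y": 0.02,"z": -0.057,"rx": 0.0,"ry": 0.0,"rz": 0.0,"jaw": 0.0},{"x": 0.0,"y": 0.02,"z": -0.057,"rx": 0.0,"ry": 0.0,"rz": 0.0,"jaw": 0.0},{"x": 0.0,"y": 0.02,"z": -0.057,"rx": 0.0,"ry": 0.0,"rz": 0.0,"jaw": 0.0}]}}

```text
t: 1.95
tool_pos: [0.4592, -0.1238, 0.2538]
ee_rot: [0.508, 0.493, 0.507, -0.493]
contact_force: [0.9, -0.8, 0.0]
gripper_width: 0.0002
```

```bash
python3 st.py
```

```text
1.95 [ 0.4592 -0.1238  0.2538] [ 0.917  -0.8175  0.025 ] 0.00022883627491301827
[[ 0.0014  0.9996  0.0285]
 [-0.0005  0.0285 -0.9996]
 [-1.      0.0013  0.0006]]
delta tool [ 0.0938  0.0295 -0.1163]
```

Call:
{"op": "send_rows", "data": {"rows": [{"x": 0.02,"y": 0.015,"z": -0.057,"rx": 0.0,"ry": 0.0,"rz": 0.0,"jaw": 0.0},{"x": 0.02,"y": 0.0145,"z": -0.055,"rx": 0.0,"ry": 0.0,"rz": 0.0,"jaw": 0.0},{"x": 0.03,"y": 0.0,"z": -0.004,"rx": 0.0,"ry": 0.0,"rz": 0.0,"jaw": 0.0},{"x": 0.024,"y": 0.0,"z": 0.0,"rx": 0.0,"ry": 0.0,"rz": 0.0,"jaw": 0.0},{"x": 0.0,"y": 0.0,"z": 0.0,"rx": 0.0,"ry": 0.0,"rz": 0.0,"jaw": 0.0}]}}

```text
t: 2.58
tool_pos: [0.4837, -0.0087, 0.158]
ee_rot: [0.506, 0.492, 0.508, -0.494]
contact_force: [-0.1, -0.0, 0.8]
gripper_width: 0.0002
```

```bash
python3 st.py
python3 - <<'E'
from h import *
for c in("wrist","top"):
    p,_=manip.capture(c)
    if c=="top": p=cv2.resize(p[185:250,255:390],None,fx=5.9,fy=5.9)
    cv2.imwrite(f"pics/{c}1.png",p[:,:,::-1])
E
```

```text
2.575 [ 0.4837 -0.0087  0.158 ] [-0.0624 -0.0055  0.8185] 0.00022686471880204817
[[-0.0037  0.9996  0.0292]
 [ 0.      0.0292 -0.9996]
 [-1.     -0.0037 -0.0001]]
delta tool [-0.002   0.0019 -0.002 ]
```

View pics/wrist1.png

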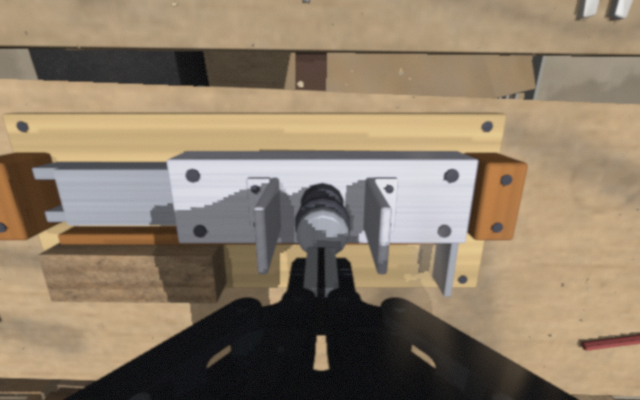

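The wrist picture shows the shut fingers centred over the button at px (322,240), midway between the plates at px (265,220) and (378,220).

Call:
{"op": "send_rows", "data": {"rows": [{"x": 0.012,"y": 0.001,"z": -0.001,"rx": 0.0,"ry": 0.0,"rz": 0.0,"jaw": 0.0},{"x": 0.008,"y": 0.001,"z": -0.001,"rx": 0.0,"ry": 0.0,"rz": 0.0,"jaw": 0.0},{"x": 0.004,"y": 0.0,"z": 0.0,"rx": 0.0,"ry": 0.0,"rz": 0.0,"jaw": 0.0},{"x": 0.0,"y": 0.0,"z": 0.0,"rx": 0.0,"ry": 0.0,"rz": 0.0,"jaw": 0.0}]}}

```text
t: 3.18
tool_pos: [0.4867, -0.0067, 0.1352]
ee_rot: [0.507, 0.493, 0.507, -0.493]
contact_force: [-1.7, 0.3, 1.5]
gripper_width: -0.0001
```

Call:
{"op": "send_rows", "data": {"rows": [{"x": 0.004,"y": 0.0,"z": 0.0,"rx": 0.0,"ry": 0.0,"rz": 0.0,"jaw": 0.0},{"x": 0.002,"y": 0.0,"z": 0.0,"rx": 0.0,"ry": 0.0,"rz": 0.0,"jaw": 0.0},{"x": 0.001,"y": 0.0,"z": 0.0,"rx": 0.0,"ry": 0.0,"rz": 0.0,"jaw": 0.0},{"x": 0.0,"y": 0.0,"z": 0.0,"rx": 0.0,"ry": 0.0,"rz": 0.0,"jaw": 0.0}]}}

```text
t: 3.68
tool_pos: [0.4869, -0.0067, 0.1285]
ee_rot: [0.507, 0.493, 0.507, -0.493]
contact_force: [-1.3, -0.3, 4.9]
gripper_width: -0.0001
```

Call:
{"op": "send_rows", "data": {"rows": [{"x": 0.0015,"y": 0.0,"z": 0.0,"rx": 0.0,"ry": 0.0,"rz": 0.0,"jaw": 0.0},{"x": 0.0,"y": 0.0,"z": 0.0,"rx": 0.0,"ry": 0.0,"rz": 0.0,"jaw": 0.0}]}}

```text
t: 3.92
tool_pos: [0.487, -0.0067, 0.1278]
ee_rot: [0.507, 0.493, 0.507, -0.493]
contact_force: [-3.2, -0.0, 13.4]
gripper_width: 0.0001
```

Call:
{"op": "send_rows", "data": {"rows": [{"x": 0.0,"y": 0.0,"z": -0.003,"rx": 0.0,"ry": 0.0,"rz": 0.0,"jaw": 0.0},{"x": 0.0,"y": 0.0,"z": -0.003,"rx": 0.0,"ry": 0.0,"rz": 0.0,"jaw": 0.0},{"x": 0.0,"y": 0.0,"z": -0.003,"rx": 0.0,"ry": 0.0,"rz": 0.0,"jaw": 0.0},{"x": 0.0,"y": 0.0,"z": -0.003,"rx": 0.0,"ry": 0.0,"rz": 0.0,"jaw": 0.0},{"x": 0.0,"y": 0.0,"z": -0.003,"rx": 0.0,"ry": 0.0,"rz": 0.0,"jaw": 0.0}]}}

```text
t: 4.55
tool_pos: [0.4873, 0.0052, 0.1279]
ee_rot: [0.508, 0.493, 0.505, -0.494]
contact_force: [-1.4, -7.7, 11.3]
gripper_width: 0.0003
```

```bash
python3 st.py
python3 - <<'E'
from h import *
p,_=manip.capture("wrist")
cv2.imwrite(f"pics/wrist2.png",p[:,:,::-1])
E
```

```text
4.55 [0.4873 0.0052 0.1279] [-1.4165 -7.7065 11.2918] 0.00032724519628844263
[[ 0.0019  0.9996  0.0267]
 [-0.0041  0.0267 -0.9996]
 [-1.      0.0018  0.0041]]
delta tool [-0.032  -0.0021  0.012 ]
```

View pics/wrist2.png

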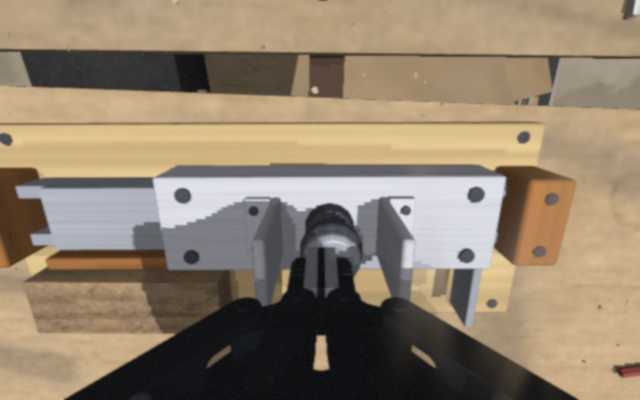

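The finger slipped along the button: the button at px (330,245) now sits right of the finger, and the carriage hasn't moved. I'll keep going until the finger meets the +y plate, pressing slightly less.

Call:
{"op": "send_rows", "data": {"rows": [{"x": -0.0002,"y": -0.001,"z": -0.003,"rx": 0.0,"ry": 0.0,"rz": 0.0,"jaw": 0.0},{"x": 0.0,"y": 0.0,"z": -0.003,"rx": 0.0,"ry": 0.0,"rz": 0.0,"jaw": 0.0},{"x": 0.0,"y": 0.0,"z": -0.003,"rx": 0.0,"ry": 0.0,"rz": 0.0,"jaw": 0.0},{"x": 0.0,"y": 0.0,"z": -0.003,"rx": 0.0,"ry": 0.0,"rz": 0.0,"jaw": 0.0},{"x": 0.0,"y": 0.0,"z": -0.003,"rx": 0.0,"ry": 0.0,"rz": 0.0,"jaw": 0.0}]}}

```text
t: 5.22
tool_pos: [0.4867, 0.0211, 0.1281]
ee_rot: [0.508, 0.493, 0.505, -0.493]
contact_force: [0.2, -5.7, 8.8]
gripper_width: -0.0
```

```bash
python3 st.py
python3 - <<'E'
from h import *
p,_=manip.capture("wrist")
cv2.imwrite(f"pics/wrist3.png",p[:,:,::-1])
E
```

```text
5.225 [0.4867 0.0211 0.1281] [ 0.1784 -5.6614  8.7871] -7.21818629513946e-06
[[ 0.0036  0.9996  0.0272]
 [-0.0027  0.0272 -0.9996]
 [-1.      0.0036  0.0028]]
delta tool [-0.0319 -0.0018  0.0278]
```

View pics/wrist3.png

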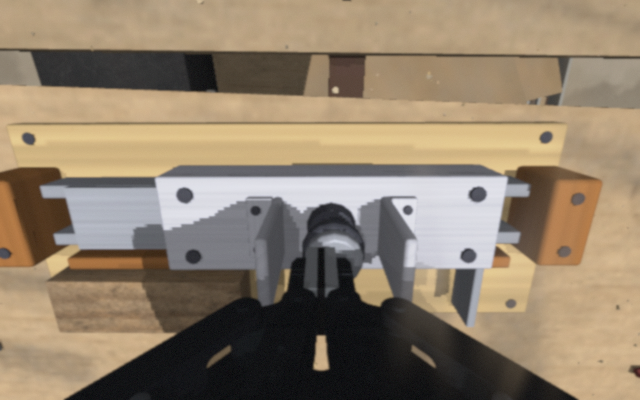

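The carriage is moving now: the gap on its right opened to px 505–525. The hole is still well ahead, so I'll advance about 15 mm and then feel in small steps.

Call:
{"op": "send_rows", "data": {"rows": [{"x": 0.0,"y": 0.0,"z": -0.003,"rx": 0.0,"ry": 0.0,"rz": 0.0,"jaw": 0.0},{"x": 0.0,"y": 0.0,"z": -0.003,"rx": 0.0,"ry": 0.0,"rz": 0.0,"jaw": 0.0},{"x": 0.0,"y": 0.0,"z": -0.003,"rx": 0.0,"ry": 0.0,"rz": 0.0,"jaw": 0.0},{"x": 0.0,"y": 0.0,"z": -0.003,"rx": 0.0,"ry": 0.0,"rz": 0.0,"jaw": 0.0}]}}

```text
t: 5.78
tool_pos: [0.4863, 0.0331, 0.128]
ee_rot: [0.508, 0.493, 0.505, -0.493]
contact_force: [0.0, -4.1, 9.3]
gripper_width: -0.0
```

Call:
{"op": "send_rows", "data": {"rows": [{"x": 0.0,"y": 0.0,"z": -0.002,"rx": 0.0,"ry": 0.0,"rz": 0.0,"jaw": 0.0},{"x": 0.0,"y": 0.0,"z": -0.002,"rx": 0.0,"ry": 0.0,"rz": 0.0,"jaw": 0.0},{"x": 0.0,"y": 0.0,"z": -0.002,"rx": 0.0,"ry": 0.0,"rz": 0.0,"jaw": 0.0}]}}

```text
t: 6.15
tool_pos: [0.4861, 0.0391, 0.128]
ee_rot: [0.508, 0.493, 0.505, -0.493]
contact_force: [0.2, -4.5, 8.1]
gripper_width: -0.0001
```

Call:
{"op": "send_rows", "data": {"rows": [{"x": 0.0002,"y": 0.0,"z": -0.0015,"rx": 0.0,"ry": 0.0,"rz": 0.0,"jaw": 0.0},{"x": 0.0,"y": 0.0,"z": -0.0015,"rx": 0.0,"ry": 0.0,"rz": 0.0,"jaw": 0.0},{"x": 0.0,"y": 0.0,"z": -0.0015,"rx": 0.0,"ry": 0.0,"rz": 0.0,"jaw": 0.0}]}}

```text
t: 6.52
tool_pos: [0.486, 0.0431, 0.1279]
ee_rot: [0.508, 0.493, 0.505, -0.493]
contact_force: [-0.2, -7.0, 9.7]
gripper_width: -0.0
```

```bash
python3 st.py
python3 - <<'E'
from h import *
p,_=manip.capture("wrist")
cv2.imwrite(f"pics/wrist4.png",p[:,:,::-1])
E
```

```text
6.525 [0.486  0.0431 0.1279] [-0.1745 -6.9811  9.6804] -3.7997501183854064e-05
[[ 0.0033  0.9996  0.027 ]
 [-0.0033  0.027  -0.9996]
 [-1.      0.0033  0.0034]]
delta tool [-0.0319 -0.0017  0.0499]
```

View pics/wrist4.png

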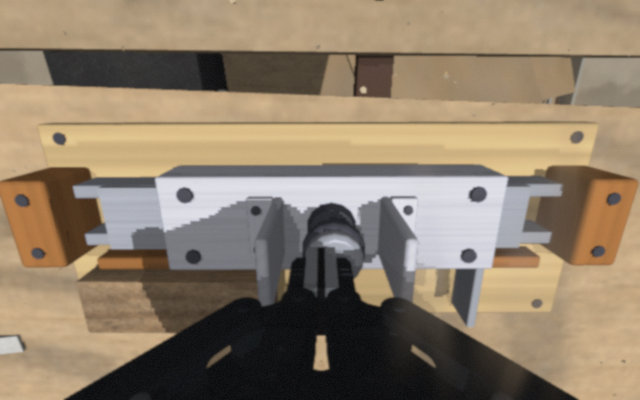

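Call:
{"op": "send_rows", "data": {"rows": [{"x": 0.0,"y": 0.0,"z": -0.0015,"rx": 0.0,"ry": 0.0,"rz": 0.0,"jaw": 0.0},{"x": 0.0,"y": 0.0,"z": -0.0015,"rx": 0.0,"ry": 0.0,"rz": 0.0,"jaw": 0.0},{"x": 0.0,"y": 0.0,"z": -0.0015,"rx": 0.0,"ry": 0.0,"rz": 0.0,"jaw": 0.0}]}}

```text
t: 6.95
tool_pos: [0.4857, 0.0494, 0.1276]
ee_rot: [0.508, 0.494, 0.506, -0.492]
contact_force: [1.2, -1.5, 4.3]
gripper_width: -0.0
```

The force fell from 9.7 to 4.3 N and z dropped, so this may be the hole. I'll press gently without moving sideways.

Call:
{"op": "send_rows", "data": {"rows": [{"x": 0.0007,"y": 0.0,"z": 0.0,"rx": 0.0,"ry": 0.0,"rz": 0.0,"jaw": 0.0},{"x": 0.0,"y": 0.0,"z": 0.0,"rx": 0.0,"ry": 0.0,"rz": 0.0,"jaw": 0.0}]}}

```text
t: 7.2
tool_pos: [0.4849, 0.0508, 0.1263]
ee_rot: [0.508, 0.493, 0.507, -0.492]
contact_force: [1.7, 0.4, 2.1]
gripper_width: 0.0001
```

```bash
python3 st.py
python3 - <<'E'
from h import *
p,_=manip.capture("wrist")
cv2.imwrite(f"pics/wrist5.png",p[:,:,::-1])
E
```

```text
7.2 [0.4849 0.0508 0.1263] [1.7072 0.3562 2.0561] 9.583107689865293e-05
[[ 0.0018  0.9996  0.0293]
 [ 0.0009  0.0293 -0.9996]
 [-1.      0.0019 -0.0008]]
delta tool [-0.0337 -0.001   0.0575]
```

View pics/wrist5.png

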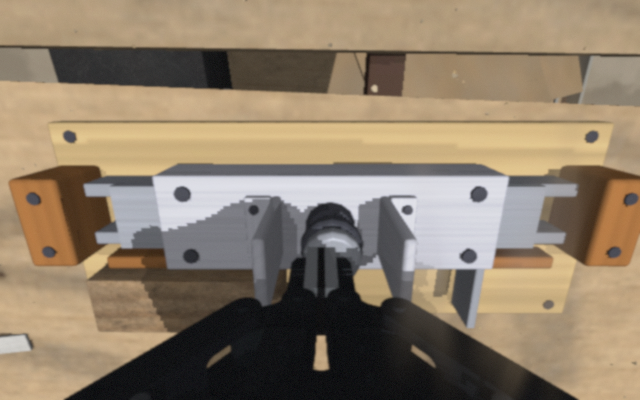

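The finger is still on the button, and z has dropped about 1.7 mm with less force. This fits the tip having entered the hole. I'll press straight down in small steps.

Call:
{"op": "send_rows", "data": {"rows": [{"x": 0.0015,"y": 0.0,"z": 0.0,"rx": 0.0,"ry": 0.0,"rz": 0.0,"jaw": 0.0},{"x": 0.0015,"y": 0.0,"z": 0.0,"rx": 0.0,"ry": 0.0,"rz": 0.0,"jaw": 0.0},{"x": 0.0,"y": 0.0,"z": 0.0,"rx": 0.0,"ry": 0.0,"rz": 0.0,"jaw": 0.0}]}}

```text
t: 7.62
tool_pos: [0.4846, 0.0507, 0.1233]
ee_rot: [0.507, 0.493, 0.507, -0.492]
contact_force: [2.5, 2.5, 4.3]
gripper_width: 0.0001
```

Call:
{"op": "send_rows", "data": {"rows": [{"x": 0.0015,"y": 0.0,"z": 0.0,"rx": 0.0,"ry": 0.0,"rz": 0.0,"jaw": 0.0},{"x": 0.0015,"y": 0.0,"z": 0.0,"rx": 0.0,"ry": 0.0,"rz": 0.0,"jaw": 0.0},{"x": 0.0,"y": 0.0,"z": 0.0,"rx": 0.0,"ry": 0.0,"rz": 0.0,"jaw": 0.0}]}}

```text
t: 8.0
tool_pos: [0.4845, 0.0507, 0.1203]
ee_rot: [0.507, 0.493, 0.507, -0.492]
contact_force: [2.6, 2.8, 4.7]
gripper_width: 0.0003
```

Call:
{"op": "send_rows", "data": {"rows": [{"x": 0.002,"y": 0.0,"z": 0.0,"rx": 0.0,"ry": 0.0,"rz": 0.0,"jaw": 0.0},{"x": 0.002,"y": 0.0,"z": 0.0,"rx": 0.0,"ry": 0.0,"rz": 0.0,"jaw": 0.0},{"x": 0.0,"y": 0.0,"z": 0.0,"rx": 0.0,"ry": 0.0,"rz": 0.0,"jaw": 0.0}]}}

```text
t: 8.38
tool_pos: [0.4844, 0.0507, 0.1162]
ee_rot: [0.507, 0.493, 0.507, -0.492]
contact_force: [1.7, 2.7, 5.1]
gripper_width: 0.0
```

Call:
{"op": "send_rows", "data": {"rows": [{"x": 0.002,"y": 0.0,"z": 0.0,"rx": 0.0,"ry": 0.0,"rz": 0.0,"jaw": 0.0},{"x": 0.001,"y": 0.0,"z": 0.0,"rx": 0.0,"ry": 0.0,"rz": 0.0,"jaw": 0.0},{"x": 0.0,"y": 0.0,"z": 0.0,"rx": 0.0,"ry": 0.0,"rz": 0.0,"jaw": 0.0}]}}

```text
t: 8.75
tool_pos: [0.4844, 0.0507, 0.1133]
ee_rot: [0.507, 0.493, 0.507, -0.492]
contact_force: [2.3, 2.7, 5.3]
gripper_width: 0.0001
```

Call:
{"op": "send_rows", "data": {"rows": [{"x": 0.002,"y": 0.0,"z": 0.0,"rx": 0.0,"ry": 0.0,"rz": 0.0,"jaw": 0.0},{"x": 0.0015,"y": 0.0,"z": 0.0,"rx": 0.0,"ry": 0.0,"rz": 0.0,"jaw": 0.0},{"x": 0.0,"y": 0.0,"z": 0.0,"rx": 0.0,"ry": 0.0,"rz": 0.0,"jaw": 0.0}]}}

```text
t: 9.12
tool_pos: [0.4844, 0.0507, 0.1098]
ee_rot: [0.507, 0.493, 0.507, -0.492]
contact_force: [1.9, 3.3, 5.4]
gripper_width: -0.0
```

Call:
{"op": "send_rows", "data": {"rows": [{"x": 0.0015,"y": 0.0,"z": 0.0,"rx": 0.0,"ry": 0.0,"rz": 0.0,"jaw": 0.0},{"x": 0.0,"y": 0.0,"z": 0.0,"rx": 0.0,"ry": 0.0,"rz": 0.0,"jaw": 0.0}]}}

```text
t: 9.38
tool_pos: [0.4845, 0.0508, 0.1089]
ee_rot: [0.507, 0.493, 0.507, -0.492]
contact_force: [-0.6, 1.6, 9.8]
gripper_width: 0.0002
```

Call:
{"op": "send_rows", "data": {"rows": [{"x": 0.001,"y": 0.0,"z": 0.0,"rx": 0.0,"ry": 0.0,"rz": 0.0,"jaw": 0.0},{"x": 0.0,"y": 0.0,"z": 0.0,"rx": 0.0,"ry": 0.0,"rz": 0.0,"jaw": 0.0},{"x": 0.0,"y": 0.0,"z": 0.0,"rx": 0.0,"ry": 0.0,"rz": 0.0,"jaw": 0.0}]}}

```text
t: 9.75
tool_pos: [0.4845, 0.0508, 0.1088]
ee_rot: [0.508, 0.493, 0.507, -0.492]
contact_force: [-1.8, 1.3, 17.7]
gripper_width: 0.0003
```

There's a hard stop at the expected depth, with 17.7 N. I'll let go straight up.

Call:
{"op": "send_rows", "data": {"rows": [{"x": -0.005,"y": 0.0,"z": 0.0,"rx": 0.0,"ry": 0.0,"rz": 0.0,"jaw": 0.0},{"x": -0.01,"y": 0.0,"z": 0.0,"rx": 0.0,"ry": 0.0,"rz": 0.0,"jaw": 0.0},{"x": -0.03,"y": 0.0,"z": 0.0,"rx": 0.0,"ry": 0.0,"rz": 0.0,"jaw": 0.0},{"x": -0.05,"y": 0.0,"z": 0.0,"rx": 0.0,"ry": 0.0,"rz": 0.0,"jaw": 0.0},{"x": 0.0,"y": -0.06,"z": 0.0,"rx": 0.0,"ry": 0.0,"rz": 0.0,"jaw": 0.0},{"x": -0.03,"y": 0.0,"z": 0.05,"rx": 0.0,"ry": 0.0,"rz": 0.0,"jaw": 0.0},{"x": 0.0,"y": 0.0,"z": 0.06,"rx": 0.0,"ry": 0.0,"rz": 0.0,"jaw": 0.0},{"x": 0.0,"y": 0.0,"z": 0.06,"rx": 0.0,"ry": 0.0,"rz": 0.0,"jaw": 0.0},{"x": 0.0,"y": 0.0,"z": 0.06,"rx": 0.0,"ry": 0.0,"rz": 0.0,"jaw": 0.0},{"x": 0.0,"y": 0.0,"z": 0.0,"rx": 0.0,"ry": 0.0,"rz": 0.0,"jaw": 0.0}]}}

```text
t: 11.0
tool_pos: [0.4282, -0.1863, 0.2311]
ee_rot: [0.504, 0.494, 0.506, -0.496]
contact_force: [-0.4, 1.1, -0.2]
gripper_width: -0.0001
```

```bash
python3 st.py
python3 - <<'E'
from h import *
p,P=cloud("top")
cv2.imwrite("pics/topz2.png",cv2.resize(p[185:250,255:390,::-1],None,fx=5.9,fy=5.9,interpolation=cv2.INTER_CUBIC))
np.set_printoptions(precision=3,suppress=True,linewidth=250)
print((P[198:222,302:340,2]*1000).round())
p,P=cloud("wrist")
cv2.imwrite("pics/wrist6.png",p[:,:,::-1])
E
```

```text
11.0 [ 0.4282 -0.1863  0.2311] [-0.4015  1.0606 -0.1643] -0.00010087888439897862
[[-0.0043  0.9998  0.0188]
 [-0.0004  0.0188 -0.9998]
 [-1.     -0.0043  0.0003]]
delta tool [ 0.0708  0.061  -0.1785]
[[ 11.  21.  16.  13.  19.  18.  17.  15.  14.  15.  11.  15.  20.  19.  17.  16.  16.  19.  13.  16.  20.  23.  20.  11.  13.  15.  11.  18.  13.  15.  17.  14.  15.  12.  17.  17.  14.  20.]
 [ 12.  14.  13.  18.  13.  13.  12.  18.  15.  11.  17.  13.  15.  14.  12.  17.  17.  15.   9.  nan  14.  12.  16.  14.  18.  12.  15.  17.  15.  20.  18.  17.  13.  14.  18.  16.  15.  17.]
 [ 17.  14.  19.  17.  13.  17.  20.   8.  17.  15.  16.  16.  17.  19.  19.  13.  21.  15.  15.  14.  12.  16.  16.  16.  16.  13. 124.  16.  59.  55.  54.  58.  67.  60.  64.  54.  61.  64.]
 [ 11.  15.  14.  15.  13.  13.  18.  11.  61.  55.  55.  58.  60.  61.  57.  59.  60.  57.  61.  64.  60.  61.  54.  58.  59.  56. 119. 122.  59.  57.  58.  56.  58.  60.  56.  59.  58.  59.]
 [ 56.  63.  57.  62.  58. 122. 121.  56.  60.  58.  62.  62.  55.  58.  60.  58.  61.  58.  58.  61.  60.  63.  63.  57.  56.  
[... 3032 characters left out ...]
 58.  57.  64.  58.  57.  57.  64.  56.  56.  63.  56.  55.  59.  59.  58.  62.  60.  56.  57.  59.  61.  59.  58.  60.]
 [ 60.  60.  55.  60.  63.  59.  56.  58.  61.  62.  61.  58.  59.  61.  57.  59.  59.  56.  57.  54.  59.  59.  58.  58.  55.  57.  60.  58.  52.  50.  57.  53.  52.  52.  50.  43.  46.  47.]
 [ 56.  55.  57.  61.  57.  59.  53.  56.  59.  55.  48.  50.  46.  49.  49.  52.  44.  41.  44.  41.  44.  40.  39.  37.  38.  38.  34.  35.  32.  29.  28.  30.  19.  25.  28.  16.  13.  12.]
 [ 42.  44.  41.  35.  38.  36.  38.  35.  32.  32.  26.  28.  32.  29.  24.  10.  10.  17.  15.  16.  10.  12.  17.  14.  21.  34.  35.  35.  36.  nan  39.  33.  33.  31.  38.  36.  37.  35.]]
```

View pics/topz2.png

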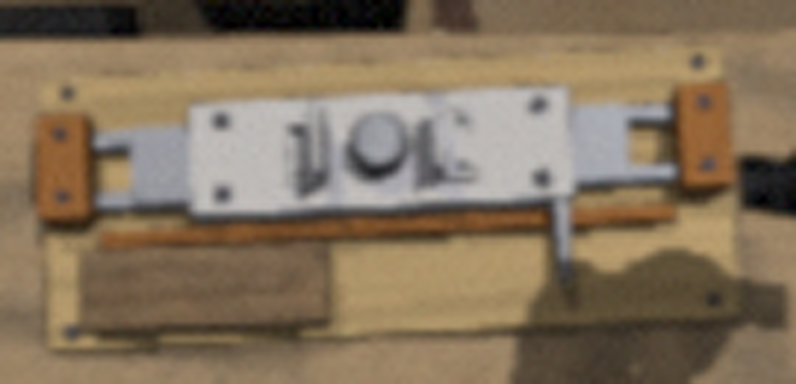

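View pics/wrist6.png

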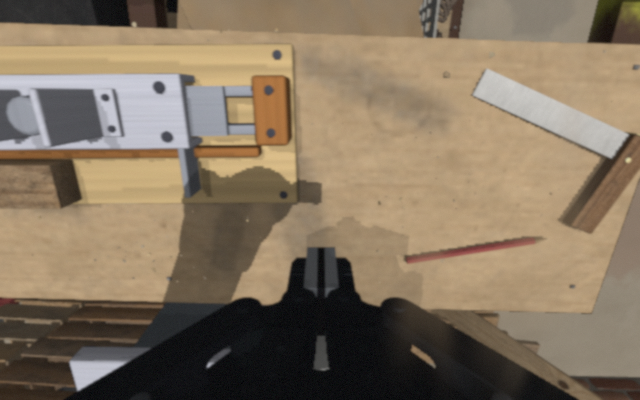

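The top view shows the button about 96 mm above the bench, which is 114 − 18: button out and pin held at 0.018. The carriage stands about 56 mm along. The offcut (px 80–330, 240–330) hasn't moved.

```bash
python3 -c "
from workcell import manip
print(manip.close_job())"
```

```text
the job is handed in; nothing more can be done
None
```

The length stop is set and the job is handed in, at about 11 s of the 35 s allowed. The pin went through the strip's hole and is held down with the button released.

- **Finding the hole:** I pressed the button with shut fingers until the tip rested on the strip. The finger slipped about 11 mm along the button before the carriage began to move with it. After about 56 mm of carriage travel the tip dropped into the hole.
- **Pushing through:** I pushed straight down to a hard stop, with a highest downward reading of 17.7 N, then lifted straight off.
- **Last check:** The top camera reads the button about 96 mm above the bench, which is what the released button gives with the pin held at 0.018. The depth readings scatter by a few millimetres. I saw no sign that the offcut moved, and the gripper never went near the other things. The arm stands clear of everything.
- **Small disagreements:** The first `send_rows` call was refused as invalid and moved nothing. The push from strip to stop measured about 19 mm where 20 mm was expected, which is within measuring error and agrees with the button's final height.
- **One thing I couldn't see:** As the tip entered the hole the force dipped to about 2 N, below the 5.4 N that holds the button fully in. The button may have eased out a little at the hole's mouth before going through; nothing jammed.

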